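Park the pipe offcut at the top of the rolling-test track

TASK

Get the rolling-test track ready for its next run: with the fingertips, push the steel pipe offcut up the sloped gutter and over the crest, so that it lies in the dip against the upper end stop and cannot roll back, then push the swinging gate bar fully shut across the gutter behind it. Only push: the pipe must never be lifted or carried out of the gutter. Leave the beaker, the bottle and the rubber bulb where they stand, and finish clear of everything.

Things in the scene. Friction and masses are not known exactly. Their poses are not given: they have to be found in the camera images.
- track: Fixed rolling-test rig. Origin on the bench under its middle; x across the gutter, y level and uphill, z up. Base plate 130 x 400 mm, 10 mm thick. Gutter 78 mm wide inside, with side walls (4 mm thick) and a lower end stop (5 mm thick) only 10 mm above its floor, so fingers pass over both to get behind the pipe. The gate's post stands at x = -56, y = +86 mm.
- chute: The gutter, fixed on the rig. Origin on its floor, mid-width, at the crest: 85 mm along +y of the track, 52.5 mm above the bench. y points up the climb (7 degrees), z square to the climbing floor, which runs from the lower stop at y = -250 mm to the crest at y = 0. Beyond, the floor falls at 9 degrees for 65 mm (the dip) to the upper end stop, a plate 40 mm high.
- roller_center (a point): Centre of the loose polished-steel pipe offcut with black plugged ends: 50 mm diameter, 70 mm long, 0.2 to 0.4 kg, slippery. It lies across the gutter, axis 25 mm above the floor, and starts against the lower stop. Let go on the climb it rolls back; once its centre is past the crest it rolls into the dip by itself. The frame turns as it rolls.
- seat (a point): Fixed point where the centre of the pipe offcut is when it lies in the dip against the upper end stop. Same directions as chute.
- gate (a joint): Gate bar angle, rad, about the vertical post; grows anticlockwise from above. 2.27 (end stop): shut, square across the gutter along +x of the track, just downhill of the dip. 0.70: pointing along -y of the track, outside the gutter; 0: 0.70 rad further outwards. Starts at 0 to 0.7. Light friction (about 1 N at its end); it stays where left.
- gate_pivot (a point): Fixed point on the axis of the gate's post, at mid-height of the bar (76.5 mm above the bench). The hub around it has 20 mm diameter and its top is 12 mm above this point.
- gate_tip (a point): End of the steel gate bar, at mid-height and mid-thickness: 104 mm from the axis. The bar is 8 mm thick and 16 mm high, its underside 16 mm above the gutter floor at the crest.
- beaker: Glass beaker, 68 mm diameter, 85 mm high, beside the gutter on the +x side of the track; leave alone. Origin at its underside.
- bottle: Small amber bottle, 48 mm diameter, 110 mm high, beside the gutter on the +x side of the track; leave alone. Origin at its underside.
- bulb: Dark rubber pipette bulb standing upright, 54 mm diameter, 85 mm high, near the low end on the -x side of the track; leave alone. Origin at its underside.
There are look-alikes about, which are no part of the job. Leave any green or red look-alike of the part that bears roller_center alone.

How it is judged:
On the way, in this order (a step that is already met when the one before it is completed fails the run):
1. the pipe offcut lies in the dip against the upper end stop, the gate still open (distance between roller_center and seat below 0.012 m and value of joint gate below 1.6 rad), for 0.2 s.
2. the gate is shut behind it (distance between roller_center and seat below 0.012 m and value of joint gate above 2.12 rad), for 0.2 s.
At the end, for the whole second after the job is handed in: The pipe offcut is at rest in the dip against the upper end stop (centre within 12 mm of the seat point, slower than 20 mm/s), the gate bar is shut (within 0.15 rad of its stop), and the beaker, bottle and bulb stand upright within 20 mm of where they were (all of step 2 and linear speed of roller below 0.02 m/s and angle between each of beaker, bottle, bulb's own z axis and vertical below 0.2 rad and distance of each of beaker, bottle, bulb from where it was at the start of the episode below 0.02 m); the robot touches nothing.
It fails at once if the pipe offcut is lifted (its centre more than 33 mm above the line of the gutter floor, 8 mm more than when it rolls) (z of roller_center in the frame of chute above 0.033 m).
It fails at once if a bystander is pushed over 20 mm away or tipped (distance of any of beaker, bottle, bulb from where it was at the start of the episode above 0.02 m or angle between any of beaker, bottle, bulb's own z axis and vertical above 0.3 rad).
It also fails if it takes over 48 s, if anything falls off the work surface, if the arm or the gripper's body presses on something with over 40 N, if the wrist force passes 120 N, or if a joint passes its speed limit or range.

ROBOT

A 6-joint arm with a two-finger parallel gripper is mounted at the origin on the work surface. World frame = base frame: x ahead of the robot, y to its left, z up, the work surface at z = 0. Lengths are in m, angles in rad, forces in N, time in s.
With the tool pointing down it reaches from about 0.25 to 0.8 m from the base axis. Payload 8.5 kg.
Tool frame: the origin (TCP) lies between the finger pads; the fingertips stand 25 mm ahead of it and the grasp point (between the pads) lies 6 mm ahead of it (ctrl.nose_length is the distance from the TCP to the fingertips, in m); z points along the fingers, y is the direction in which the jaws open and shut (so a half turn about z gives the same grasp; the last joint's range is limited). The gripper opens to 85 mm and grips with 20 to 120 N. Pads are 22 mm wide; open, the fingers measure 114 mm over their backs; the gripper's body (76 mm by 85 mm) begins 54 mm behind the grasp point. The pads swing forward as they close: fully open they stand 13 mm farther back than shut.
Start: joints at [-1.13, 0.238, -0.013, 1.319, 0, 1.571], TCP at [0.224, -0.475, 0.256] pointing down, gripper open.
Joint ranges: [-2.66, 2.66], [-1.03, 1.9], [-1.14, 1.46], [-1.82, 2.27], [-1.45, 1.34], [-3.14, 3.14]. Speed limits (rad/s): [2.22, 2.22, 2.79, 3.14, 3.14, 3.14].

INTERFACE

Orientations are given as a rotation vector (axis times angle).
In Python, from workcell import ctrl gives the robot as it stands.
- The arm moves only by the shell command python3 -m creep 'ROWS'. ROWS is text: rows parted by semicolons, each of 5 numbers parted by spaces: the shift along the tool's x, y, z in m, then the turn about the tool's z in rad, then the finger opening in m, from 0 to 0.0854. A call has exactly 10 rows; each row is the pose to reach, as a shift and turn from the pose commanded when the call began, along the tool's axes at that moment; what a row does not reach only later rows make up. A row lasts 1/10 s, in which the tool goes at most 50 mm and 8.59 degrees, less where a joint would pass 70% of its speed; a pose out of reach is approached as far as the arm can. A call with a gripper value outside its range is refused whole. The fingers move at their own pace and stop on an object; the grip force is fixed at half the most. Time passes only in rows, so rows that repeat a pose let the fingers close, or fill a call up. It gives the time, the measured TCP pose, the force and the opening at its end, in the units of the state.
- ctrl.sense(): the state, without advancing time (a new reading comes with each control period).
- ctrl.read_camera(name): name is "scene" or "top" or "wrist"; returns (picture, depth): 480x640x3 uint8, red, green, blue; 480x640 float32, m along the optical axis (not along the pixel's ray), 0 where there is no reading.
- ctrl.camera_params(name): a dict with "fx", "fy", "cx", "cy" (pixels), "xyz" and "attitude" of the camera in the world. Camera axes: x right, y up, looking along -z (the intrinsics and any distortion apply to the point x, -y, -z); pixel columns grow to the right and rows downward; lengths in m; the calibration is good to about 2 mm. A picture is of the moment at which its call begins: read the wrist's pose just before it. camera_params takes no time and is no camera call; for the wrist camera it gives the pose at the moment of the call.
- ctrl.job_done(): hands the job in, once; it reports no verdict.
The state is a dict: "clock": time; "joint_positions": joint angles; "dq": joint speeds; "tau": joint torques, N m; "position": TCP position; "tcp_rot": TCP orientation; "contact_force": force on the tool from outside, world axes, zero at the start; "moment": the same for the moment, N m; "width": finger opening in m.
Only numpy, scipy, OpenCV 4.12 (cv2) and the standard library are available. Lean on these libraries where they do the work, as an engineer would, in place of code of your own. Each camera call takes 0.05 s, during which the arm holds its last target. There are 200 camera calls.

## Working session

There is one attempt and no reset: what is moved stays moved. The work goes in short steps, Python scripts to look and compute and a shell command to move; the robot and the scene stay as the last step left them, time stands still between calls to the robot, and variables do not carry over. Pictures are saved under pics/ and viewed, about 8 in all and at most 12, crops included, and the job is handed in when it is done.

```bash
mkdir -p pics
cat > h.py <<'E'
import numpy as np, cv2
from workcell import ctrl
from scipy.spatial.transform import Rotation as R
def grab(n,f=None):
    p=ctrl.camera_params(n); im,d=ctrl.read_camera(n)
    if f: cv2.imwrite(f,im[:,:,::-1])
    np.savez('last_%s.npz'%n,im=im,d=d,**{k:np.array(v) for k,v in p.items() if not isinstance(v,(str,dict))})
    return p,im,d
def world(p,d,u,v,r=1):
    w=d[v-r:v+r+1,u-r:u+r+1]; z=np.median(w[w>0])
    c=np.array([(u-p['cx'])/p['fx']*z,-(v-p['cy'])/p['fy']*z,-z])
    a=np.array(p['attitude']); 
    M=a if a.shape==(3,3) else R.from_rotvec(a).as_matrix()
    return M@c+np.array(p['xyz'])
E
python3 - <<'E'
from h import *
for n in('scene','top'):
    p,im,d=grab(n,'pics/%s0.png'%n); print(p)
print(ctrl.sense())
E
```

```text
{'fx': 461.83476532932184, 'fy': 461.83476532932184, 'cx': 318.6439913992601, 'cy': 234.90962049634152, 'xyz': array([0.83693241, 0.04579364, 0.63233217]), 'attitude': array([0.31205672, 0.52741786, 1.99301891])}
{'fx': 486.88752203117417, 'fy': 486.88752203117417, 'cx': 320.87896806050327, 'cy': 241.540083624794, 'xyz': array([ 0.4237543 , -0.10108807,  0.7790732 ]), 'attitude': array([ 0.17479593, -0.14189248, -1.36952905])}
{'clock': 0.1, 'joint_positions': array([-1.13000972e+00,  2.38752266e-01, -1.41476089e-02,  1.31918863e+00,
        6.18476475e-06,  1.57082884e+00]), 'dq': array([ 0.00033661, -0.0004273 ,  0.0031456 , -0.00042079,  0.00245702,
       -0.0004988 ]), 'tau': array([ 1.26846080e-03, -5.39721322e+01,  3.46998417e+01,  1.34502148e-02,
        1.59149217e-04,  4.52739457e-06]), 'position': array([ 0.2238551 , -0.47452476,  0.25573407]), 'tcp_rot': array([-3.06438177e+00, -6.86468574e-01,  4.34107161e-04]), 'contact_force': array([ 0.268048  , -0.26870208, -0.17750298]), 'moment': array([ 0.02901794, -0.0002564 , -0.02090842]), 'width': 0.08522076314672704}
```

View pics/top0.png

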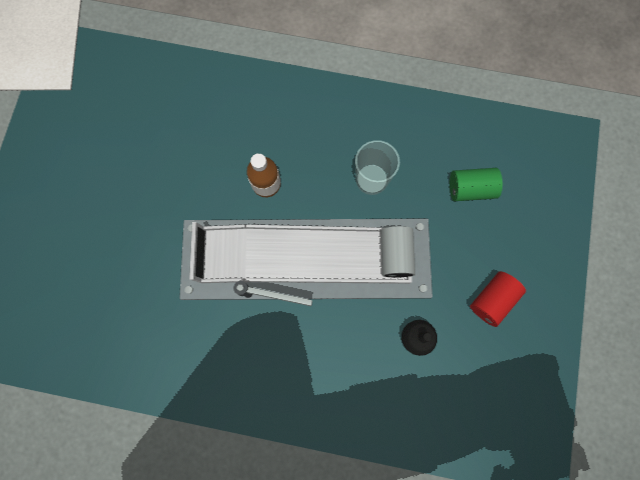

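View pics/scene0.png

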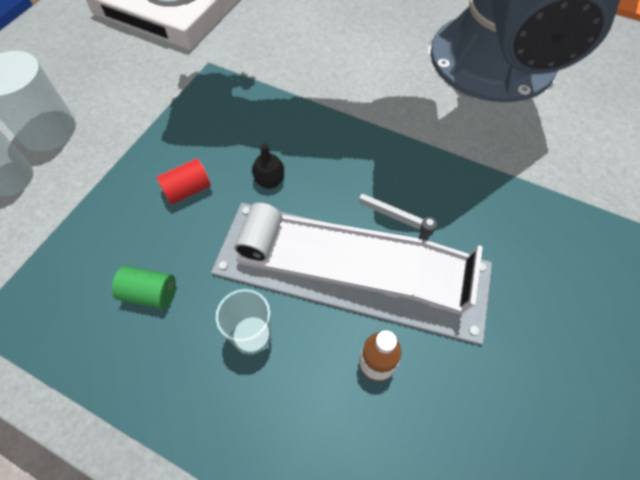

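The top view shows three cylinders: the steel pipe in the gutter at (398,251), a green look-alike at (476,184) and a red one at (498,298). I choose the grey one, which has black ends and lies in the gutter against the low stop. The gate hub is at (241,287) with its tip at (311,300), the upper stop at (200,251), bottle (263,175), beaker (376,163) and bulb (419,337).

Run:
```python
from h import *
f=np.load('last_top.npz'); p=f; d=f['d']; im=f['im']
M=R.from_rotvec(p['attitude']).as_matrix()
def atz(u,v,z):
    r=M@np.array([(u-p['cx'])/p['fx'],-(v-p['cy'])/p['fy'],-1]); c=p['xyz']
    return c+r*(z-c[2])/r[2]
cs=[np.array(atz(u,v,.01)) for u,v in((184,220),(429,220),(432,298),(181,298))]
for c in cs: print('corner',c.round(3))
print('sides',[round(float(np.linalg.norm(cs[i]-cs[(i+1)%4])),3) for i in range(4)])
o=np.mean(cs,0); y=(cs[0]+cs[3]-cs[1]-cs[2]); y[2]=0;y/=np.linalg.norm(y); x=np.array([y[1],-y[0],0])
print('o',o,'x',x,'y',y,'yaw',np.arctan2(x[1],x[0]))
for n,u,v in(('pipe',398,251),('hub',241,287),('tip',309,300),('bulb',419,337),('beakerrim',376,160),('bottlecap',259,160),('floorcrest',246,253),('floor',320,255),('stoptop',193,251)):
    w=world(p,d,u,v); q=w-o; print(n,w.round(3),'track',round(float(q@x),3),round(float(q@y),3),round(float(w[2]),3))
cv2.imwrite('pics/crop1.png',cv2.resize(im[200:360,170:450,::-1],None,fx=2.8,fy=2.8,interpolation=cv2.INTER_CUBIC))
```

```text
corner [0.574 0.157 0.01 ]
corner [ 0.652 -0.234  0.01 ]
corner [ 0.528 -0.258  0.01 ]
corner [0.451 0.13  0.01 ]
sides [0.399, 0.127, 0.396, 0.127]
o [ 0.55118751 -0.05132174  0.01      ] x [0.98087324 0.19464761 0.        ] y [-0.19464761  0.98087324  0.        ] yaw 0.1958981797773135
pipe [ 0.578 -0.186  0.073] track 0.0 -0.137 0.073
hub [0.479 0.026 0.09 ] track -0.055 0.09 0.09
tip [ 0.481 -0.072  0.082] track -0.073 -0.006 0.082
bulb [ 0.461 -0.237  0.063] track -0.124 -0.165 0.063
beakerrim [ 0.732 -0.131  0.022] track 0.162 -0.114 0.022
bottlecap [0.664 0.039 0.109] track 0.128 0.067 0.109
floorcrest [0.535 0.038 0.051] track 0.001 0.091 0.051
floor [ 0.556 -0.073  0.038] track 0.0 -0.022 0.038
stoptop [0.518 0.109 0.08 ] track -0.001 0.164 0.08
```

View pics/crop1.png

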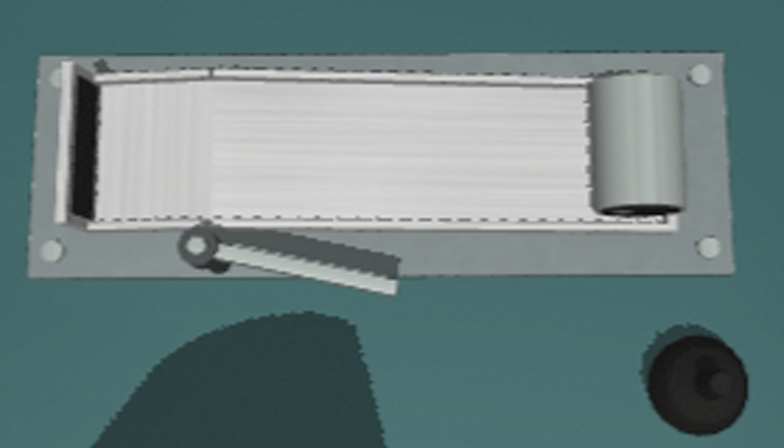

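The crop confirms the steel pipe with black plugged ends against the lower stop, and the gate at about 0.5 rad outside the gutter. The plate sides measure 0.40 x 0.127 m, so the track frame is sound: origin about (0.5505,-0.048), yaw 0.196. Next I move to a point above and behind the pipe, jaws across the gutter and 30 mm apart.

```bash
cat >> h.py <<'E'
O=np.array([.5505,-.048,0]); YAW=.196
T=R.from_euler('z',YAW).as_matrix()
def plan(*pts):
    "track-frame TCP targets -> shifts in current tool axes; plus turn to align"
    s=ctrl.sense(); A=R.from_rotvec(s['tcp_rot']).as_matrix(); P=np.array(s['position'])
    print('t',round(s['clock'],2),'TCP track',(T.T@(P-O)).round(4),'F track',(T.T@s['contact_force']).round(1),'w',round(s['width'],4),
      'tool x yaw err',round(float(np.arctan2(*(T.T@A[:,0])[[1,0]])-np.pi/2),4),'tilt',round(float(A[2,2]),4))
    for q in pts: print(q,'->',(A.T@(O+T@np.array(q)-P)).round(4))
E
python3 -m creep '.048 -.007 0 -.15 .03;.096 -.015 0 -.3 .03;.144 -.022 0 -.45 .03;.192 -.03 .01 -.6 .03;.24 -.037 .02 -.75 .03;.288 -.045 .03 -.9 .03;.336 -.052 .04 -1.05 .03;.384 -.06 .05 -1.2 .03;.432 -.067 .06 -1.326 .03;.432 -.067 .07 -1.326 .03'
python3 - <<'E'
from h import *
print(ctrl.nose_length)
plan((0,-.185,.066),(0,-.177,.066),(0,-.04,.085))
grab('wrist','pics/w1.png')
E
```

```text
clock: 1.1
position: [0.5902, -0.2263, 0.1847]
tcp_rot: [-1.982, -2.437, -0.002]
contact_force: [-0.5, -1.0, -0.7]
width: 0.0301
0.025
t 1.1 TCP track [ 0.0042 -0.1826  0.1847] F track [-0.7 -0.8 -0.7] w 0.0301 tool x yaw err 0.0091 tilt -1.0
(0, -0.185, 0.066) -> [-0.0024 -0.0044  0.1186]
(0, -0.177, 0.066) -> [ 0.0056 -0.0043  0.1187]
(0, -0.04, 0.085) -> [ 0.1426 -0.003   0.0998]
```

View pics/w1.png

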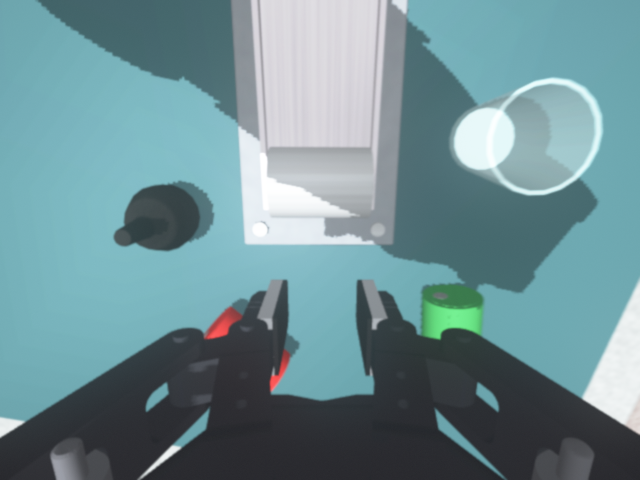

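The wrist view shows the pipe at (320,180), centred between the fingers (270/370,325). The bulb, beaker, green and red pieces are clear of the descent. Descending behind the pipe.

```bash
python3 -m creep '-.004 -.002 .03 -.009 .03;-.008 -.004 .06 .009 .03;-.008 -.004 .085 .009 .03;-.008 -.004 .1 .009 .03;-.008 -.004 .11 .009 .03;-.008 -.004 .119 .009 .03;-.008 -.004 .119 .009 .03;-.008 -.004 .119 .009 .03;-.008 -.004 .119 .009 .03;-.008 -.004 .119 .009 .03'
python3 - <<'E'
from h import *
plan((0,-.177,.066),(0,-.04,.085))
grab('scene','pics/s2.png')
im=cv2.imread('pics/s2.png');cv2.imwrite('pics/s2c.png',cv2.resize(im[100:340,150:510],None,fx=2,fy=2))
E
```

```text
clock: 2.15
position: [0.5842, -0.2386, 0.0681]
tcp_rot: [2.004, 2.418, 0.001]
contact_force: [0.2, 0.5, -0.3]
width: 0.03
t 2.15 TCP track [-0.0041 -0.1935  0.0681] F track [ 0.2  0.4 -0.3] w 0.03 tool x yaw err -0.009 tilt -1.0
(0, -0.177, 0.066) -> [0.0166 0.004  0.0021]
(0, -0.04, 0.085) -> [ 0.1536  0.0027 -0.017 ]
```

View pics/s2c.png

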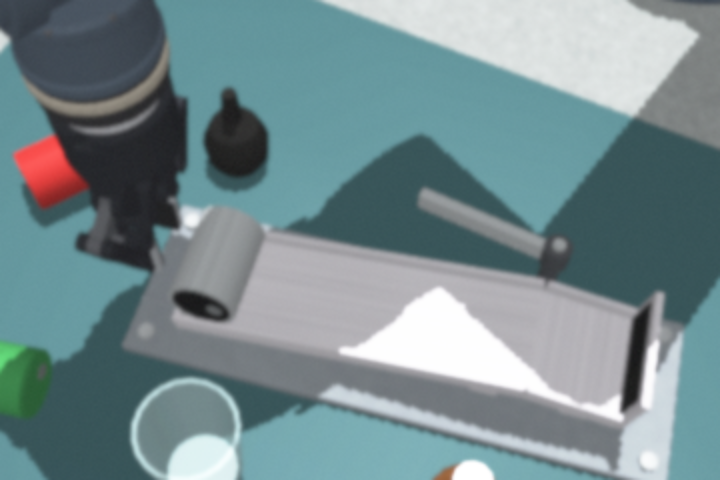

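The close view shows the fingers behind the pipe, clear of the lower stop, with nothing touched. Starting the push, rising with the 7° slope.

```bash
python3 -m creep '.004 .002 .001 -.009 .03;.009 .004 .001 -.009 .03;.014 .004 .001 -.009 .03;.018 .004 .001 -.009 .03;.022 .004 0 -.009 .03;.028 .004 0 -.009 .03;.034 .004 -.001 -.009 .03;.04 .004 -.002 -.009 .03;.046 .004 -.003 -.009 .03;.052 .004 -.003 -.009 .03'
python3 - <<'E'
from h import *
plan()
p,im,d=grab('top')
cv2.imwrite('pics/t3.png',cv2.resize(im[190:330,150:460,::-1],None,fx=2.4,fy=2.4))
E
```

```text
clock: 3.2
position: [0.578, -0.1861, 0.0705]
tcp_rot: [1.993, 2.428, 0.0]
contact_force: [0.5, -0.8, -0.2]
width: 0.03
t 3.2 TCP track [ 1.000e-04 -1.408e-01  7.050e-02] F track [ 0.4 -0.9 -0.2] w 0.03 tool x yaw err 0.0001 tilt -1.0
```

View pics/t3.png

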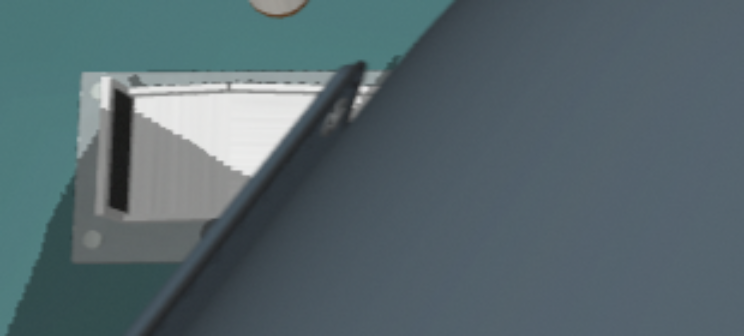

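The top view is blocked by the arm, so I will use the scene camera from here. The force of about 1 N fits the pipe's weight on the slope.

```bash
python3 -m creep '.006 0 -.001 0 .03;.013 0 -.002 0 .03;.02 0 -.003 0 .03;.027 0 -.003 0 .03;.034 0 -.004 0 .03;.041 0 -.005 0 .03;.048 0 -.006 0 .03;.055 0 -.007 0 .03;.062 0 -.008 0 .03;.07 0 -.009 0 .03'
python3 - <<'E'
from h import *
plan()
p,im,d=grab('scene')
cv2.imwrite('pics/s4.png',cv2.resize(im[100:340,150:510,::-1],None,fx=2,fy=2))
E
```

```text
clock: 4.25
position: [0.5643, -0.1175, 0.0794]
tcp_rot: [1.994, 2.428, 0.0]
contact_force: [0.4, -1.5, 0.6]
width: 0.0299
t 4.25 TCP track [-0.     -0.0708  0.0794] F track [ 0.1 -1.6  0.6] w 0.0299 tool x yaw err -0.0001 tilt -1.0
```

View pics/s4.png

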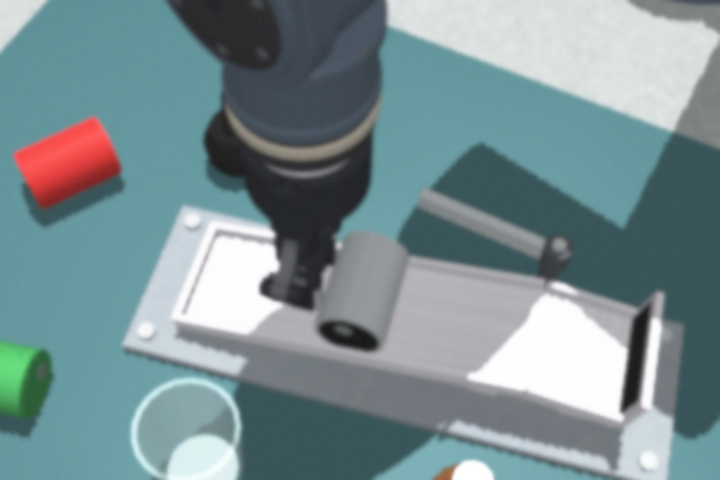

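The pipe is straight in the gutter, pushed evenly, about halfway up at (360,290). Continuing.

```bash
python3 -m creep '.007 0 -.001 0 .03;.015 0 -.002 0 .03;.023 0 -.003 0 .03;.031 0 -.004 0 .03;.039 0 -.005 0 .03;.047 0 -.006 0 .03;.055 0 -.007 0 .03;.063 0 -.008 0 .03;.071 0 -.009 0 .03;.08 0 -.01 0 .03' && python3 -m creep '.005 0 -.001 0 .03;.01 0 -.001 0 .03;.015 0 -.002 0 .03;.02 0 -.002 0 .03;.025 0 -.003 0 .03;.03 0 -.003 0 .03;.034 0 -.003 0 .03;.038 0 -.003 0 .03;.042 0 -.003 0 .03;.046 0 -.003 0 .03'
python3 - <<'E'
from h import *
plan()
p,im,d=grab('scene')
cv2.imwrite('pics/s5.png',cv2.resize(im[100:340,150:510,::-1],None,fx=2,fy=2))
E
```

```text
clock: 5.3
position: [0.5487, -0.0389, 0.0894]
tcp_rot: [-1.994, -2.428, -0.0]
contact_force: [0.8, -1.0, 0.8]
width: 0.0299
clock: 6.3
position: [0.5396, 0.0061, 0.0922]
tcp_rot: [-1.993, -2.428, -0.0]
contact_force: [0.5, 0.8, 0.2]
width: 0.0299
t 6.3 TCP track [-0.0001  0.0552  0.0922] F track [0.6 0.7 0.2] w 0.0299 tool x yaw err 0.0001 tilt -1.0
```

View pics/s5.png

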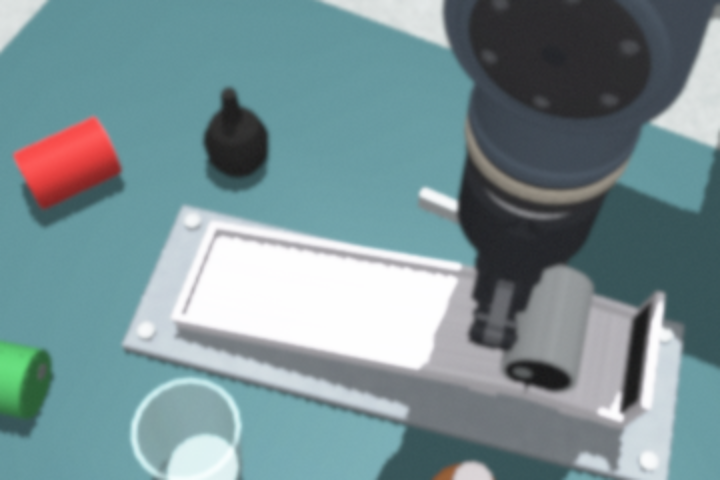

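The pipe is just at the crest at (550,330) and the force has dropped to about zero. Pushing 28 mm further.

```bash
python3 -m creep '.005 0 0 0 .03;.01 0 0 0 .03;.015 0 0 0 .03;.019 0 0 0 .03;.023 0 0 0 .03;.026 0 0 0 .03;.028 0 0 0 .03;.028 0 0 0 .03;.02 0 0 0 .03;.01 0 -.005 0 .03' && python3 -m creep '-.01 0 -.01 0 .02;-.02 0 -.03 0 .01;-.03 -.02 -.05 0 0;-.035 -.05 -.06 0 0;-.04 -.09 -.06 0 0;-.045 -.12 -.06 0 0;-.05 -.12 -.06 0 0;-.05 -.12 -.06 0 0;-.05 -.12 -.06 0 0;-.05 -.12 -.06 0 0'
python3 - <<'E'
from h import *
plan((-.101,.020,.095),(-.101,.020,.12))
p,im,d=grab('scene')
cv2.imwrite('pics/s6.png',cv2.resize(im[100:340,150:510,::-1],None,fx=2,fy=2))
for n in('top',):
    p,im,d=grab(n); cv2.imwrite('pics/t6.png',cv2.resize(im[190:330,150:460,::-1],None,fx=2.4,fy=2.4))
E
```

```text
clock: 7.35
position: [0.5376, 0.0149, 0.097]
tcp_rot: [-1.992, -2.428, 0.001]
contact_force: [0.3, 0.4, -0.0]
width: 0.03
clock: 8.35
position: [0.4309, -0.057, 0.1574]
tcp_rot: [1.993, 2.428, 0.001]
contact_force: [-0.0, 0.7, 0.1]
width: -0.0002
t 8.35 TCP track [-0.119   0.0144  0.1574] F track [0.1 0.7 0.1] w -0.0002 tool x yaw err 0.0001 tilt -1.0
(-0.101, 0.02, 0.095) -> [0.0056 0.018  0.0624]
(-0.101, 0.02, 0.12) -> [0.0056 0.018  0.0374]
```

View pics/s6.png

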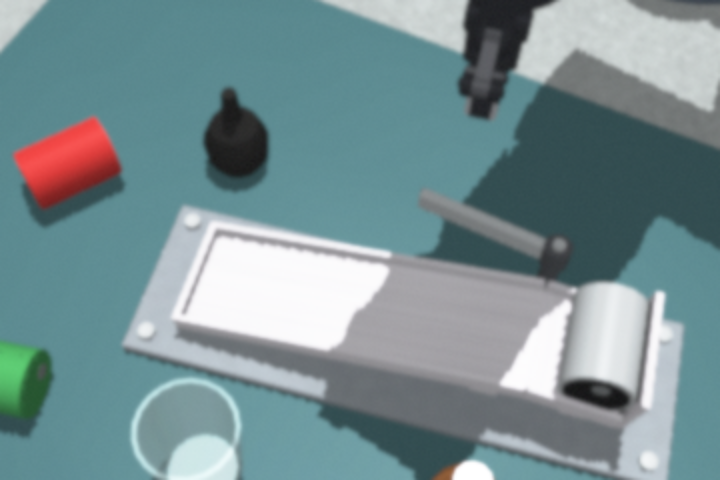

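The pipe lies in the dip against the upper stop at (605,345), and the gate is still open. Lowering the shut fingers to bar height on the outer side of the gate.

```bash
python3 -m creep '0 0 .015 0 0;0 0 .03 0 0;0 0 .045 0 0;0 0 .055 0 0;0 0 .062 0 0;0 0 .062 0 0;0 .008 .062 0 0;0 .016 .062 0 0;0 .024 .062 0 0;0 .032 .062 0 0' && python3 -m creep '-.002 .006 0 0 0;-.004 .012 0 0 0;-.005 .018 0 0 0;-.006 .026 0 0 0;-.006 .033 0 0 0;-.005 .04 0 0 0;-.003 .047 0 0 0;-.002 .053 0 0 0;.002 .06 0 0 0;.005 .066 0 0 0'
python3 - <<'E'
from h import *
plan((-.010,.024,.095),(.008,.043,.095),(.019,.071,.095))
p,im,d=grab('scene')
cv2.imwrite('pics/s7.png',cv2.resize(im[100:340,150:510,::-1],None,fx=2,fy=2))
E
```

```text
clock: 9.45
position: [0.4624, -0.0507, 0.0956]
tcp_rot: [1.993, 2.428, 0.001]
contact_force: [-0.4, 0.5, 0.3]
width: -0.0002
clock: 10.45
position: [0.5256, -0.0326, 0.0953]
tcp_rot: [-1.993, -2.428, -0.0]
contact_force: [-0.5, -1.3, 0.2]
width: 0.0001
t 10.45 TCP track [-0.0215  0.02    0.0953] F track [-0.7 -1.2  0.2] w 0.0001 tool x yaw err 0.0 tilt -1.0
(-0.01, 0.024, 0.095) -> [0.004  0.0115 0.0003]
(0.008, 0.043, 0.095) -> [0.023  0.0295 0.0003]
(0.019, 0.071, 0.095) -> [0.051  0.0405 0.0003]
```

View pics/s7.png

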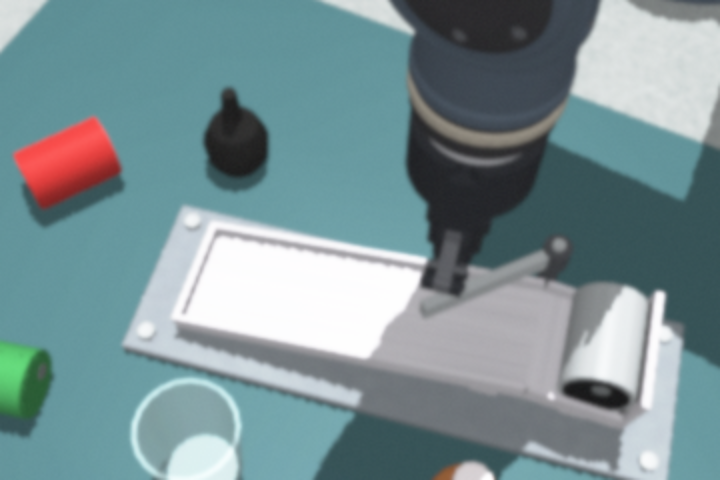

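The gate bar is swinging in front of the fingers: it runs from the hub at (558,248) to its tip at (425,308), roughly 45–50° in. The contact force is about 1 N. Sweeping the rest.

```bash
python3 -m creep '.003 .006 0 0 0;.006 .012 0 0 0;.011 .018 0 0 0;.016 .024 0 0 0;.022 .029 0 0 0;.028 .032 0 0 0;.034 .035 0 0 0;.04 .038 0 0 0;.045 .04 0 0 0;.048 .04 0 0 0'
python3 - <<'E'
from h import *
plan()
E
python3 -m creep '.001 0 0 0 0;.002 0 0 0 0;.003 0 0 0 0;.004 0 0 0 0;.005 0 0 0 0;.005 0 0 0 0;.005 0 0 0 0;.005 0 0 0 0;.005 0 0 0 0;.005 0 0 0 0'
python3 - <<'E'
from h import *
plan()
E
```

```text
clock: 11.5
position: [0.5553, 0.0225, 0.0954]
tcp_rot: [1.993, 2.428, 0.001]
contact_force: [1.1, -1.1, -0.6]
width: 0.0
t 11.5 TCP track [0.0184 0.0682 0.0954] F track [ 0.8 -1.2 -0.6] w 0.0 tool x yaw err 0.0004 tilt -1.0
clock: 12.5
position: [0.5539, 0.0268, 0.0953]
tcp_rot: [-1.993, -2.428, 0.0]
contact_force: [-0.3, 0.5, 0.4]
width: -0.0002
t 12.5 TCP track [0.0179 0.0727 0.0953] F track [-0.2  0.6  0.4] w -0.0002 tool x yaw err -0.0 tilt -1.0
```

```bash
python3 -m creep '.001 0 0 0 0;.001 0 0 0 0;.002 0 0 0 0;.002 0 0 0 0;.003 0 0 0 0;.003 0 0 0 0;.003 0 0 0 0;.003 0 0 0 0;.003 0 0 0 0;.003 0 0 0 0'
python3 - <<'E'
from h import *
plan()
p,im,d=grab('scene')
cv2.imwrite('pics/s8.png',cv2.resize(im[180:330,330:530,::-1],None,fx=3.5,fy=3.5))
E
```

```text
clock: 13.5
position: [0.5538, 0.0277, 0.0954]
tcp_rot: [1.993, 2.424, -0.004]
contact_force: [1.2, -12.3, -1.2]
width: 0.0004
t 13.5 TCP track [0.018  0.0736 0.0954] F track [ -1.2 -12.3  -1.2] w 0.0004 tool x yaw err -0.0015 tilt -1.0
```

View pics/s8.png

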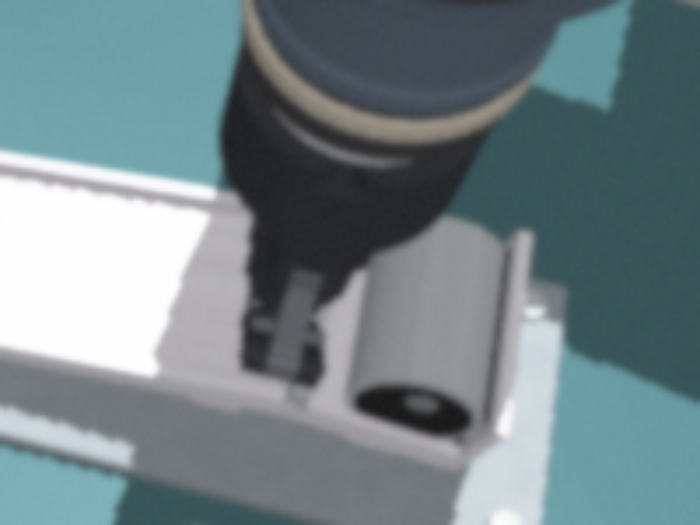

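The view shows the bar end just past the fingers at (298,390), and the force rose to 12 N, so the gate is on its stop. The pipe is still seated. Backing straight off downhill, then up and away.

```bash
python3 -m creep '-.005 0 0 0 0;-.012 0 0 0 0;-.022 0 0 0 0;-.032 0 -.01 0 0;-.04 0 -.03 0 0;-.05 0 -.06 0 0;-.07 0 -.09 0 0;-.1 0 -.12 0 0;-.13 -.03 -.13 0 0;-.15 -.07 -.13 0 0' && python3 -m creep '-.02 -.04 0 0 0;-.05 -.08 0 0 0;-.08 -.12 0 0 0;-.1 -.14 0 0 0;-.11 -.15 0 0 0;-.11 -.15 0 0 0;-.11 -.15 0 0 0;-.11 -.15 0 0 0;-.11 -.15 0 0 0;-.11 -.15 0 0 0'
python3 - <<'E'
from h import *
plan()
p,im,d=grab('top','pics/t9.png')
p,im,d=grab('scene','pics/s9.png')
a=cv2.imread('pics/t9.png')[130:370,150:530];b=cv2.imread('pics/s9.png')[130:370,150:530]
cv2.imwrite('pics/both.png',cv2.resize(np.vstack([a,b]),None,fx=1.25,fy=1.25))
E
```

```text
clock: 14.55
position: [0.5155, -0.1334, 0.2276]
tcp_rot: [1.991, 2.425, 0.003]
contact_force: [0.7, -0.6, 0.8]
width: 0.0
clock: 15.55
position: [0.3888, -0.2675, 0.2252]
tcp_rot: [-1.991, -2.429, -0.0]
contact_force: [-0.5, -0.6, 0.4]
width: 0.0001
t 15.55 TCP track [-0.2014 -0.1838  0.2252] F track [-0.6 -0.5  0.4] w 0.0001 tool x yaw err 0.0015 tilt -1.0
```

View pics/both.png

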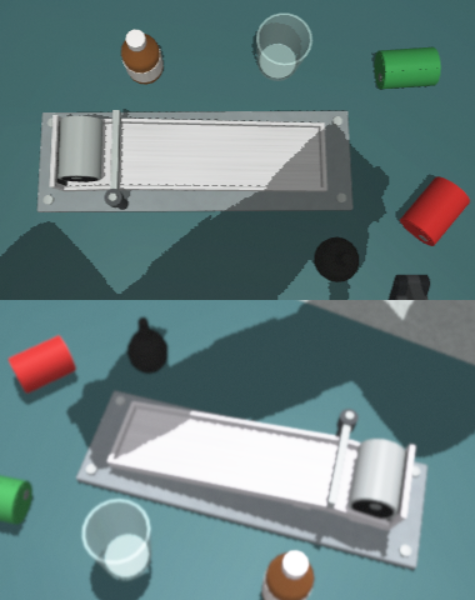

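Both views show the gate square across the gutter (top: hub (115,197), tip (117,112)), the pipe against the upper stop at (80,148), the bystanders in place and the arm clear.

```bash
python3 -c "
from h import *
f=np.load('last_top.npz')
for n,u,v in(('pipe',214,248),('hub',242,287),('tip',243,222)): print(n,(T.T@(world(f,f['d'],u,v)-O)).round(3))
print(ctrl.job_done())"
```

```text
pipe [0.    0.127 0.094]
hub [-0.055  0.085  0.09 ]
tip [0.042 0.088 0.083]
the job is handed in; nothing more can be done
None
```

I pushed the pipe up the gutter and over the crest with the fingertips 30 mm apart, and it rolled into the dip against the upper stop. I then swept the gate bar shut with closed fingers until it met its stop at about 12 N, and backed off.

- **Pipe:** the last depth check put its centre at track y = 127 mm, where I calculate the seat to be at about 128 mm.
- **Gate:** the hub measured at y = 85 mm and the bar end at y = 88 mm, so it is shut and square to within about 0.03 rad.
- **Bystanders:** the beaker, bottle and bulb look unmoved in both final views; I did not measure them again.
- **Robot:** it stands clear with contact force readings under 1 N, and the job was handed in at about 16 s.

No check failed or disagreed. I viewed 11 pictures in all. One, a top view during the push, was blocked by the arm and of no use.

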